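# Slide a bearing cartridge under the sprung dust hood

### The arm

A 7-joint arm with a two-finger parallel gripper is mounted at the origin on the work surface. World frame = base frame: x ahead of the robot, y to its left, z up, the work surface at z = 0. Lengths are in m, angles in rad, forces in N, time in s.
With the tool pointing down it reaches from about 0.425 to 0.925 m from the base axis. Payload 6.8 kg.
Tool frame: the origin (TCP) lies at the very end of the fingers, on their centre line; the grasp point (between the pads) lies 19 mm behind it; z points along the fingers, y is the line along which they close (so a half turn about z gives the same grasp; the last joint's range is limited). The gripper opens to 85 mm and grips with 20 to 120 N. Pads are 22 mm wide; open, the fingers measure 114 mm over their backs; the gripper's body (76 mm by 85 mm) begins 54 mm behind the grasp point. The pads swing forward as they close: fully open they stand 13 mm farther back than shut.
Start: joints at [-1.342, 0.477, 0.022, 1.555, -0.011, 1.109, -0.083], TCP at [0.223, 0.637, 0.231] pointing down, gripper open.
Joint ranges: [-2.96, 2.96], [-0.34, 2.1], [-1.41, 1.46], [0.24, 2.44], [-1.37, 4.51], [0.17, 1.92], [-2.96, 2.96]. Speed limits (rad/s): [2.39, 2.39, 3.14, 3.14, 3.14, 3.14, 3.14].

### API

Orientations are given as a unit quaternion [w, x, y, z].
In Python, from rig import robot gives the robot as it stands.
- The arm moves only by the shell command python3 inch.py [FORCE], which reads ROWS from standard input. ROWS is a JSON list of rows, 1 to 10 of them, each written [opening, [dx, dy, dz], turn]: the finger opening in m, then dx, dy, dz in fractions of the full range, 1 being 0.5 m, then a turn about the tool's z in shares of 4 rad (1.0 is 4 rad); each row is the pose to reach, as a shift and turn from the pose commanded when the command began, along the tool's axes at that moment; what a row does not reach only later rows make up. A row lasts 1/8 s, in which the tool goes at most 0.0625 m and 0.188 rad, less where a joint would pass 70% of its speed; a pose out of reach is approached as far as the arm can. The fingers move at their own pace and stop on an object; FORCE is the grip in N (left out, the last holds). Time passes only in rows, so rows that do not move let the fingers close. It prints the time, the measured TCP pose, the force, the opening and the grip force at its end. A shift or turn number past 1, either way, is cut back to 1. Input that does not fit is refused with a message, and nothing moves.
- robot.get_state(): the state, without advancing time (a new reading comes with each control period).
- robot.grab_frame(name): name is "scene" or "top" or "wrist"; returns a dict with "color" (384x512x3 uint8, red, green, blue), "fov_y" (degrees; the focal length in pixels is half the picture's height over the tangent of half this angle, whatever the lens; pixels are square), "cx", "cy" (the principal point, pixels), "rvec" (rotation vector, rad) and "tvec" (3), from world to camera coordinates, as OpenCV has them; the wrist camera has in their place "hand_eye" (4x4, takes a point from camera to tool coordinates, whose origin is the TCP and whose axes are the flange's). Camera axes: x right, y down, z forward; pixel columns grow to the right and rows downward; lengths in m; the calibration is good to about 2 mm. A picture is of the moment at which its call begins: read the wrist's pose just before it. There is no depth.
- robot.hand_in(): hands the job in; it is judged then, once.
The state is a dict: "clock": time; "joint_positions": joint angles; "joint_velocities": joint speeds; "effort": joint torques, N m; "tool_pos": TCP position; "tool_rot": TCP orientation; "ft_force": force on the tool from outside, world axes, zero at the start; "ft_torque": the same for the moment, N m; "finger_gap": finger opening in m; "finger_force": force on a finger pad.
Only numpy, scipy, OpenCV 4.12 (cv2) and the standard library are available. Lean on these libraries where they do the work, as an engineer would, in place of code of your own. Each camera call takes 0.05 s, during which the arm holds its last target. There are 200 camera calls.

### The job

The clean bearing cartridge is standing on one open end of the parts slide; put it away under the dust hood. Lift the lip of the spring-closed hood with one fingertip and keep it up while the other fingertip pushes the cartridge along the track, until the whole cartridge is under the hood, then draw back and let the hood close over it. Only push the cartridge: do not pinch it, lift it or tip it over, and leave the other things where they are.

Things in the scene. Friction and masses are not known exactly. Their poses are not given: they have to be found in the camera images.
- slide: Fixed grey steel parts slide: straight track, floor x -22..34, y -180..180 mm, 20 mm above the bench. Origin on the bench under its middle; +x away from robot, +y left. No lip in front, no stops at the ends. Back: fence, face at x +30, 16 mm above the floor beside the open ends, 34 mm behind the hood. The hood covers y -75..75; the rest is open.
- hood (a joint): Hood angle, rad: 0 closed, grows as the front lip rises, to 1.3. Sheet-steel dust hood, 80 g, hinged at the back along the slide's y, at slide x +30, z 56 mm. A spring and its weight always shut it (1 to 3 N at the lip); it never stays open. Above 0.3 rad the cartridge passes under its ends; shut, it clears a cartridge standing under it. Nothing is under it.
- hood_lip (a point): Middle of the hood's rolled front lip (5 mm thick, runs along slide y -75..75), where it is lifted; moves with the hood. Shut: slide x -10, y 0, z 52 mm, so a fingertip fits from the front through the 29 mm slot between track floor and lip. The roof, a 2 mm flat sheet, rises straight from lip to hinge.
- left_edge (a point): Point on the track floor below the hood's left end: slide x 8, y +75, z 20 mm. At both ends of the hood a cheek 2.5 mm thick is folded down from the roof, tapering, slide x -6..+22; shut, it reaches down to 22 mm above the floor (x +3..+14) and stops the cartridge; below it the end is open. It rises with the hood.
- right_edge (a point): The same point at the hood's right end: slide x 8, y -75, z 20 mm.
- cartridge: Ball-bearing cartridge of a turbocharger: plain steel cylinder with two shallow grooves, balls and a dark bore seen on top, diameter 28 mm, height 26 mm, 80 to 140 g, standing on end on the open left or right end of the slide. Origin: centre of its underside, z up. It slides when pushed.
- wheel: Bystander: aluminium compressor wheel with thin blades, diameter 38 mm, height 27 mm, standing nose up on the other open end of the slide. Origin: centre of its underside.
- carton: Bystander: green carton with a white band, 55 x 85 mm, 50 mm high, on the bench behind the slide. Origin at the centre of its underside.
- lube: Bystander: white jar with a black cap, 44 mm diameter, 55 mm high, on the bench behind the slide. Origin at the centre of its underside.
- wrench: Bystander: wrench 160 mm long, lying flat on the bench in front of the slide. Origin under its middle, x along its length.

How it is judged:
On the way:
1. the hood is held open by a finger (at least 0.2 rad) while the cartridge passes under its end (cartridge's centre at the hood's end, within 12 mm outside or anywhere inside) (value of joint hood above 0.2 rad and contact force between the fingers and slide above 0.1 N and y of cartridge in the frame of slide between -0.087 and 0.087 m), for 0.1 s.
At the end, for the whole second after the job is handed in: The cartridge stands upright (within 0.1 rad) and at rest on the track floor, wholly under the hood (its centre at least 15 mm inside either end of the hood), and the hood is shut (below 0.05 rad) (y of cartridge in the frame of slide between -0.06 and 0.06 m and x of cartridge in the frame of slide between -0.006 and 0.02 m and z of cartridge in the frame of slide between 0.016 and 0.024 m and angle between cartridge's own z axis and vertical below 0.1 rad and linear speed of cartridge below 0.01 m/s and value of joint hood below 0.05 rad); the robot touches nothing.
It fails at once if the cartridge is lifted more than 8 mm off the track floor (z of cartridge in the frame of slide above 0.028 m).
It fails at once if the cartridge is tipped (more than 0.5 rad) (angle between cartridge's own z axis and vertical above 0.5 rad).
It fails at once if the cartridge is knocked off the track (z of cartridge in the frame of slide below 0.01 m).
It fails at once if the cartridge is pinched or pressed hard by the fingers (more than 15 N) (contact force between the fingers and cartridge above 15 N).
It fails at once if another thing is moved more than 20 mm (distance of any of wheel, carton, lube, wrench from where it was at the start of the episode above 0.02 m).
It also fails if it takes over 48 s, if anything falls off the work surface, if the arm or the gripper's body presses on something with over 40 N, if the wrist force passes 120 N, or if a joint passes its speed limit or range.

## Working session

There is one attempt and no reset: what is moved stays moved. The work goes in short steps, Python scripts to look and compute and a shell command to move; the robot and the scene stay as the last step left them, time stands still between calls to the robot, and variables do not carry over. Pictures are saved under pics/ and viewed, at most 12 in all, crops included, and the job is handed in when it is done.

```bash
ls; mkdir -p pics
python3 - <<'E'
from rig import robot
import cv2
for n in("scene","top"):
    f=robot.grab_frame(n); cv2.imwrite(f"pics/{n}0.png",f["color"][:,:,::-1])
    print(n,{k:v for k,v in f.items() if k!="color"})
s=robot.get_state(); print(s["clock"],s["tool_pos"],s["tool_rot"])
E
```

```text
inch.py
pics
rig.py
scene {'fov_y': 56.55659007851953, 'cx': 254.90183371963673, 'cy': 186.22272939930195, 'rvec': array([ 2.03196793,  1.74618284, -0.47742135]), 'tvec': array([-0.13617056, -0.47634841,  1.0654805 ])}
top {'fov_y': 51.81561497297016, 'cx': 256.92966957400677, 'cy': 188.6280801042685, 'rvec': array([ 2.13556974, -2.13909583,  0.13649786]), 'tvec': array([0.04474662, 0.63340972, 0.74456805])}
0.1 [0.22291722 0.63655449 0.23041024] [-6.92840797e-05  1.67620289e-01  9.85851269e-01 -8.42841992e-04]
```

View pics/top0.png

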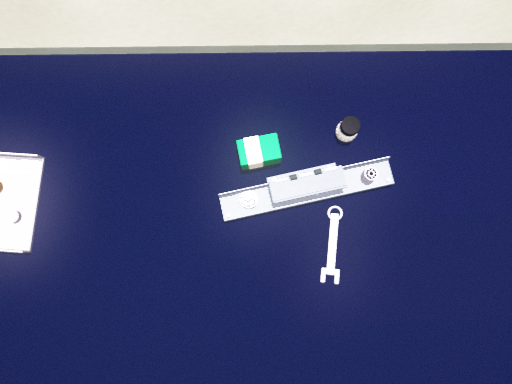

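View pics/scene0.png

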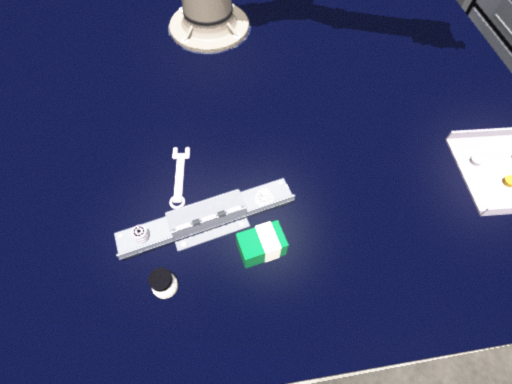

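The top view shows the slide running from (222,205) to (393,172), with the hood at about x 268–345. There is one object at (371,174) with a dark centre and a pale one at (249,200). I need a zoom to tell them apart.

```bash
cat > h.py <<'E'
import numpy as np, cv2
from rig import robot
from scipy.spatial.transform import Rotation as R
def cam(f,st=None):
    """K, Rwc (cam->world), centre"""
    h=f["color"].shape[0]; fl=h/2/np.tan(np.radians(f["fov_y"])/2)
    K=np.array([[fl,0,f["cx"]],[0,fl,f["cy"]],[0,0,1]])
    if "rvec" in f:
        Rm=cv2.Rodrigues(f["rvec"])[0]; return K,Rm.T,-Rm.T@f["tvec"]
    w,x,y,z=st["tool_rot"]; Rt=R.from_quat([x,y,z,w]).as_matrix(); H=f["hand_eye"]
    return K,Rt@H[:3,:3],Rt@H[:3,3]+st["tool_pos"]
def ray(c,uv): 
    K,Rw,C=c; d=Rw@np.linalg.inv(K)@[*uv,1]; return C,d/np.linalg.norm(d)
def onz(c,uv,z):
    C,d=ray(c,uv); return C+d*(z-C[2])/d[2]
def tri(c1,u1,c2,u2):
    A=np.zeros((3,3));b=np.zeros(3);rs=[ray(c1,u1),ray(c2,u2)]
    for C,d in rs: M=np.eye(3)-np.outer(d,d);A+=M;b+=M@C
    p=np.linalg.solve(A,b); return p,[np.linalg.norm(np.cross(p-C,d)) for C,d in rs]
def proj(c,p):
    K,Rw,C=c; q=K@(Rw.T@(np.array(p)-C)); return q[:2]/q[2]
E
python3 - <<'E'
import cv2,numpy as np
from h import *
t=cv2.imread("pics/top0.png")[150:230,210:400]; s=cv2.imread("pics/scene0.png")[170:260,110:300]
t=cv2.resize(t,None,fx=4,fy=4,interpolation=cv2.INTER_CUBIC)[:300]; s=cv2.resize(s,None,fx=4,fy=4,interpolation=cv2.INTER_CUBIC)[:,:760]
s=cv2.resize(s,(608,288)); 
o=np.zeros((600,760,3),np.uint8); o[:300]=t[:300,:760]; o[300:588,:608]=s
cv2.imwrite("pics/z0.png",(255*(o/255.)**1.5).astype(np.uint8))
f=robot.grab_frame("top"); c=cam(f)
print("C",c[2]); 
for uv in[(222,205),(393,172),(371,174),(249,200),(335,212)]: print(uv,onz(c,uv,0.02).round(3))
E
```

```text
C [0.51860139 0.02944127 0.82932354]
(222, 205) [0.604 0.116 0.02 ]
(393, 172) [ 0.671 -0.237  0.02 ]
(371, 174) [ 0.667 -0.192  0.02 ]
(249, 200) [0.614 0.061 0.02 ]
(335, 212) [ 0.589 -0.115  0.02 ]
```

View pics/z0.png

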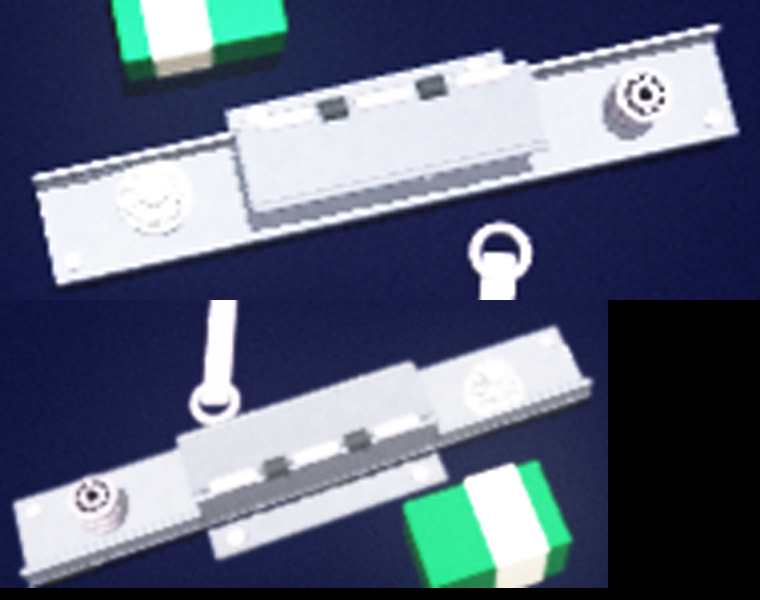

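The cartridge, with its dark bore and balls, is on the right end: top zoom (646,94) and scene zoom (93,495). The wheel is on the left end. I'll triangulate the slide corners and the cartridge.

Run:
```python
from h import *
ft=robot.grab_frame("top");fs=robot.grab_frame("scene");ct,cs=cam(ft),cam(fs)
T=lambda x,y:(210+(x-1.5)/4,150+(y-1.5)/4)
S=lambda x,y:(110+(x-1.1)/3.2,170+(y-301.1)/3.2)
P={}
for n,a,b in[("FL",(58,284),(557,328)),("FR",(738,131),(14,500)),("cart",(646,94),(93,495)),("lipL",(250,212),(416,364)),("lipR",(548,150),(180,434))]:
    P[n],e=tri(ct,T(*a),cs,S(*b)); print(n,P[n].round(4),np.round(e,4))
# floor corners at z=.02 from top cam
FL,FR=[onz(ct,T(*p),.02) for p in((58,284),(738,131))]; FLs,FRs=[onz(cs,S(*p),.02) for p in((557,328),(14,500))]
for L,Rr in((FL,FR),(FLs,FRs)):
    d=L-Rr; yaw=np.arctan2(-d[0],d[1]); ex=np.array([np.cos(yaw),np.sin(yaw),0]);ey=np.array([-np.sin(yaw),np.cos(yaw),0])
    O=(L+Rr)/2+.022*ex; O[2]=0
    print("len",np.linalg.norm(d),"yaw",yaw,"O",O)
    for n in P: q=P[n]-O; print(n,(q@ex).round(4),(q@ey).round(4),q[2].round(4))
```

```text
FL [0.5715 0.1116 0.0179] [0.0001 0.0001]
FR [ 0.6489 -0.2381  0.0248] [0.001 0.001]
cart [ 0.664  -0.1853  0.0479] [0.0006 0.0006]
lipL [0.6048 0.013  0.0503] [0.0006 0.0006]
lipR [ 0.6348 -0.1335  0.0546] [0. 0.]
len 0.35872994276054765 yaw 0.21983997866105173 O [ 0.63192815 -0.05882809  0.        ]
FL -0.0218 0.1795 0.0179
FR -0.0226 -0.1786 0.0248
cart 0.0037 -0.1304 0.0479
lipL -0.0108 0.076 0.0503
lipR -0.0135 -0.0735 0.0546
len 0.35947988855856783 yaw 0.2061542103832839 O [ 0.63105554 -0.06032187  0.        ]
FL -0.0231 0.1805 0.0179
FR -0.019 -0.1777 0.0248
cart 0.0066 -0.1291 0.0479
lipL -0.0107 0.0771 0.0503
lipR -0.0113 -0.0724 0.0546
```

```bash
cat >> h.py <<'E'
YAW=.213; O=np.array([.6315,-.0595,0])
def sl(p):
    q=np.array(p)-O; c,s=np.cos(YAW),np.sin(YAW); return np.array([c*q[0]+s*q[1],-s*q[0]+c*q[1],q[2]])
def wd(p):
    c,s=np.cos(YAW),np.sin(YAW); return O+[c*p[0]-s*p[1],s*p[0]+c*p[1],p[2]]
def plan(p,rel=0.):
    """tool-axis shift+turn to bring TCP to slide point p, tool y at slide y + rel (ccw)"""
    st=robot.get_state(); w,x,y,z=st["tool_rot"]; M=R.from_quat([x,y,z,w]).as_matrix()
    a=np.arctan2(-M[0,1],M[1,1]); t=-(YAW+rel-a)
    print("t",round(st["clock"],2),"now",sl(st["tool_pos"]).round(4),"rel",round(a-YAW,3),"shift",(M.T@(wd(p)-st["tool_pos"])).round(4),"turn",round(t,3),"F",st["ft_force"].round(1),"gap",round(st["finger_gap"],4),"fz",round(M[2,2],4))
E
python3 - <<'E'
from h import *
plan([-.03,-.1,.2])
print(robot.grab_frame("wrist")["hand_eye"].round(3), robot.grab_frame("wrist")["fov_y"])
E
```

```text
t 0.25 now [-0.2521  0.767   0.2308] rel -0.55 shift [-0.6424 -0.6231  0.0314] turn -0.55 F [-0.5  0.3 -0.2] gap 0.0855 fz -1.0
[[ 0.001 -0.958 -0.286  0.073]
 [ 1.     0.001 -0.001  0.002]
 [ 0.001 -0.286  0.958 -0.143]
 [ 0.     0.     0.     1.   ]] 70.27224818557963
```

Careful with the scale: shifts go in shares of 0.5 m and turns go in shares of 4 rad. That gives: -0.41 m is -0.82, -0.4 m is -0.8, -0.5 rad is -0.125.

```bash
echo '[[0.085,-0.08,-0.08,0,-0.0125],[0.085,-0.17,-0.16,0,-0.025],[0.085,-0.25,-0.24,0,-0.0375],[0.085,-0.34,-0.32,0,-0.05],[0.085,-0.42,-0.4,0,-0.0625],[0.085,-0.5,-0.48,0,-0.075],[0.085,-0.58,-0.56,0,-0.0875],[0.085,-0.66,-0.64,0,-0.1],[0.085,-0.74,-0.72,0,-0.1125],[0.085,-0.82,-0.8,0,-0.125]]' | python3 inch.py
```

```text
refused: ROWS must be rows with the three-number parts in brackets of their own. Nothing was moved.
```

Refused on format, not on reach. It needs rows with the three-number parts in brackets of their own.

```bash
echo '[[0.085,[-0.08,-0.08,0],-0.0125],[0.085,[-0.17,-0.16,0],-0.025],[0.085,[-0.25,-0.24,0],-0.0375],[0.085,[-0.34,-0.32,0],-0.05],[0.085,[-0.42,-0.4,0],-0.0625],[0.085,[-0.5,-0.48,0],-0.075],[0.085,[-0.58,-0.56,0],-0.0875],[0.085,[-0.66,-0.64,0],-0.1],[0.085,[-0.74,-0.72,0],-0.1125],[0.085,[-0.82,-0.8,0],-0.125]]' | python3 inch.py; python3 -c "
from h import *
plan([-.03,-.1,.2])"
```

```text
clock: 1.6
tool_pos: [0.4785, 0.1224, 0.2317]
tool_rot: [0.0, -0.082, 0.997, 0.0]
ft_force: [0.8, 1.0, -0.4]
finger_gap: 0.085
finger_force: 0.0
t 1.6 now [-0.1111  0.2101  0.2317] rel -0.048 shift [-0.0958 -0.3059  0.0316] turn -0.048 F [ 0.8  1.  -0.4] gap 0.085 fz -1.0
```

Converted, -0.306 m is -0.612, -0.25 m is -0.5, -0.048 rad is -0.012.

```bash
echo '[[0.085,[-0.03,-0.1,0],-0.005],[0.085,[-0.06,-0.2,0],-0.012],[0.085,[-0.09,-0.3,0],-0.012],[0.085,[-0.12,-0.4,0.02],-0.012],[0.085,[-0.16,-0.5,0.04],-0.012],[0.085,[-0.192,-0.612,0.06],-0.012],[0.085,[-0.192,-0.612,0.06],-0.012]]' | python3 inch.py; python3 -c "
from h import *
plan([-.03,-.1,.2])
st=robot.get_state();f=robot.grab_frame('wrist');cv2.imwrite('pics/w1.png',f['color'][:,:,::-1])
import pickle;pickle.dump((f,st),open('w1.pkl','wb'))
"
```

```text
clock: 2.48
tool_pos: [0.622, -0.1683, 0.2002]
tool_rot: [-0.001, -0.102, 0.995, -0.002]
ft_force: [-1.1, 1.1, -0.2]
finger_gap: 0.0853
finger_force: 0.0
t 2.48 now [-0.0322 -0.1043  0.2002] rel -0.009 shift [-0.0022  0.0044  0.0002] turn -0.009 F [-1.1  1.1 -0.2] gap 0.0853 fz -1.0
```

View pics/w1.png

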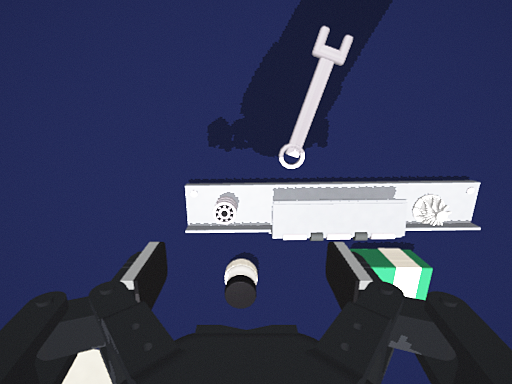

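The wrist view shows the fingers at left and right bottom, the slide's front corners near (184,184) and (480,180), and the cartridge bore at about (224,213). The lip runs from about (272,200) to (405,200). Next I'll refine the slide pose and the cartridge position.

Run:
```python
from h import *
import pickle
f,st=pickle.load(open('w1.pkl','rb'));c=cam(f,st)
g=cv2.cvtColor(f['color'],cv2.COLOR_RGB2GRAY).astype(float)
# front edge: per column strongest upward->bright transition rows 170..195
pts=[]
for u in list(range(200,270,5))+list(range(412,470,5)):
    col=g[168:196,u]; d=np.diff(col); k=d.argmax(); pts.append((u,168+k+.5))
pts=np.array(pts); m,b=np.polyfit(pts[:,0],pts[:,1],1); r=pts[:,1]-m*pts[:,0]-b
k=abs(r)<1.; m,b=np.polyfit(pts[k,0],pts[k,1],1); print("edge",m,b,k.sum(),len(k))
def end(lo,hi,s):
    row=[np.mean([g[int(m*u+b)+j,u] for j in(3,4,5)]) for u in range(lo,hi)]; d=np.diff(row)*s; return lo+d.argmax()+.5
ur,ul=end(175,195,1),end(470,492,-1); print(ur,ul)
A,B=[onz(c,(u,m*u+b),.02) for u in(ul,ur)]
d=A-B; yaw=np.arctan2(-d[0],d[1]); ex=np.array([np.cos(yaw),np.sin(yaw),0]); Oo=(A+B)/2+.022*ex
print("len",np.linalg.norm(d),"yaw",yaw,"O",Oo)
# bore: dark centroid near (224,213)
p=g[206:220,217:232]; w=(p<110); ys,xs=np.nonzero(w); uv=(217+xs.mean(),206+ys.mean()); print("bore",uv,w.sum())
q=onz(c,uv,.046)
ey=np.array([-np.sin(yaw),np.cos(yaw),0]); print("cart",q,((q-Oo)@ex).round(4),((q-Oo)@ey).round(4), "with old:",sl(q))
cs=cam(robot.grab_frame("top")); print(tri(c,uv,cs,(371.1,173.1)))
# inner finger tips: pixel->if at given y
cv2.imwrite('pics/w1z.png',np.hstack([cv2.resize(f['color'][:,:,::-1][175:235,180:305],None,fx=5,fy=5,interpolation=cv2.INTER_CUBIC)]))
```

```text
edge -0.009349069428051119 186.64377742891725 26 26
184.5 479.5
len 0.3588458810457512 yaw 0.21555455898337694 O [ 0.63093118 -0.05932474  0.02      ]
bore (np.float64(224.4237288135593), np.float64(212.3728813559322)) 59
cart [ 0.66314184 -0.18471838  0.046     ] 0.0046 -0.1294 with old: [ 0.00445647 -0.12907746  0.046     ]
(array([ 0.66405086, -0.18505979,  0.04496192]), [np.float64(0.0005862555144504747), np.float64(0.0005862555144502234)])
```

View pics/w1z.png

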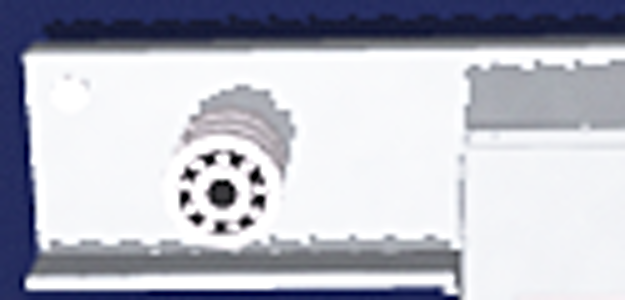

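```bash
sed -i 's/^YAW=.*/YAW=.215; O=np.array([.631,-.0594,0])/' h.py; python3 -c "
from h import *
plan([-.0124,-.1122,.02],.5)"
```

```text
t 2.58 now [-0.0308 -0.099   0.2008] rel -0.005 shift [-0.0186 -0.0131  0.1808] turn -0.505 F [1.1 0.1 0.5] gap 0.085 fz -1.0
```

Converted, 0.15 m is 0.3, 0.13 m is 0.26, -0.505 rad is -0.1263.

```bash
echo '[[0.085,[-0.036,-0.026,0],-0.0425],[0.085,[-0.0372,-0.0262,0.04],-0.085],[0.085,[-0.0372,-0.0262,0.12],-0.1263],[0.085,[-0.0372,-0.0262,0.2],-0.1263],[0.085,[-0.0372,-0.0262,0.26],-0.1263],[0.085,[-0.0372,-0.0262,0.3],-0.1263],[0.085,[-0.0372,-0.0262,0.3],-0.1263]]' | python3 inch.py; python3 -c "
from h import *
plan([-.0124,-.1122,.02],.5)
st=robot.get_state();f=robot.grab_frame('wrist');cv2.imwrite('pics/w2.png',f['color'][:,:,::-1])"
```

```text
clock: 3.45
tool_pos: [0.6425, -0.1698, 0.0503]
tool_rot: [-0.001, -0.351, 0.936, 0.001]
ft_force: [-1.5, -0.5, 0.3]
finger_gap: 0.0852
finger_force: 0.0
t 3.45 now [-0.0124 -0.1103  0.0503] rel 0.503 shift [ 0.0009 -0.0017  0.0303] turn 0.003 F [-1.5 -0.5  0.3] gap 0.0852 fz -1.0
```

View pics/w2.png

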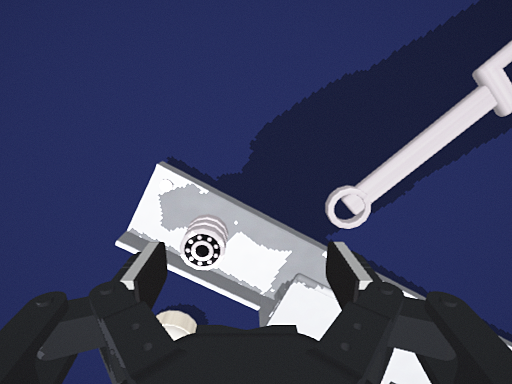

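The wrist view shows the cartridge top at (203,250), to the right of the pusher finger's face (u≈166), with the jaws clear of the hood. I'll descend and push diagonally.

Converted, 0.03 m is 0.06, 0.0155 m is 0.031.

```bash
echo '[[0.085,[0,-0.002,0.03],0],[0.085,[0,-0.002,0.06],0],[0.085,[0,-0.002,0.06],0],[0.085,[0,0.006,0.06],0],[0.085,[0,0.012,0.06],0],[0.085,[0,0.018,0.06],0],[0.085,[0,0.024,0.06],0],[0.085,[0,0.028,0.06],0],[0.085,[0,0.031,0.06],0],[0.085,[0,0.031,0.06],0]]' | python3 inch.py
cat > meas.py <<'E'
from h import *
import sys
def cart():
    """cartridge pos in slide frame from top and scene: dark bore centroid near a bright ring"""
    out=[]
    for n,uv0 in(("top",None),("scene",None)):
        f=robot.grab_frame(n); cv2.imwrite(f"pics/{n}_{sys.argv[1]}.png",f["color"][:,:,::-1])
cart()
plan([0,0,0])
E
python3 meas.py a
python3 - <<'E'
import cv2,numpy as np
t=cv2.imread("pics/top_a.png")[150:230,300:400];s=cv2.imread("pics/scene_a.png")[170:250,110:210]
st=robot=None
cv2.imwrite("pics/za.png",np.hstack([cv2.resize(i,(400,320),interpolation=cv2.INTER_CUBIC) for i in(t,s)]))
E
```

```text
clock: 4.75
tool_pos: [0.633, -0.1594, 0.0214]
tool_rot: [0.0, -0.351, 0.937, 0.0]
ft_force: [0.7, 0.3, -0.5]
finger_gap: 0.0849
finger_force: 0.2
t 4.85 now [-0.0194 -0.0981  0.0213] rel 0.501 shift [-0.0642  0.0767  0.0213] turn 0.501 F [-0.5 -0.5 -0.2] gap 0.0849 fz -1.0
```

View pics/za.png

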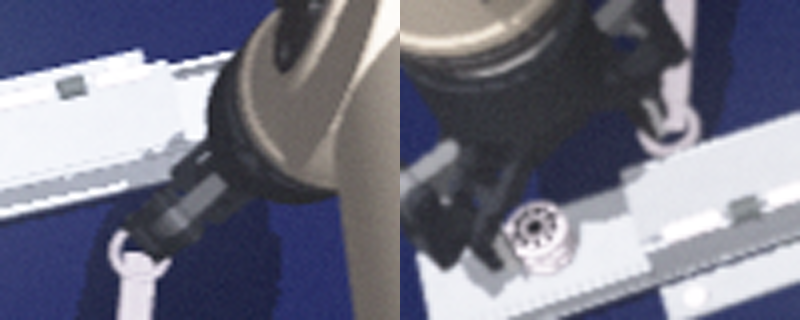

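The scene crop (right half) shows the upright cartridge touching the pusher finger, with its bore at scene pixel (143.7,226.2).

Run:
```python
from h import *
f=robot.grab_frame("scene");c=cam(f);g=cv2.cvtColor(f['color'],cv2.COLOR_RGB2GRAY).astype(float)
def bore(g,u,v):
    p=g[v-3:v+4,u-3:u+4]; w=np.clip(130-p,0,None); yy,xx=np.mgrid[v-3:v+4,u-3:u+4]; return (w*xx).sum()/w.sum(),(w*yy).sum()/w.sum()
uv=bore(g,144,226);print(uv,sl(onz(c,uv,.046)))
g0=cv2.imread("pics/scene0.png",0).astype(float); uv=bore(g0,139,231);print("start",uv,sl(onz(c,uv,.046)))
s=robot.get_state(); st=f=None
st=robot.get_state();f=robot.grab_frame("wrist");c=cam(f,st);cv2.imwrite("pics/w3.png",f["color"][:,:,::-1])
g=cv2.cvtColor(f['color'],cv2.COLOR_RGB2GRAY)
k=cv2.HoughCircles(cv2.resize(g,None,fx=2,fy=2),cv2.HOUGH_GRADIENT,1,60,param1=100,param2=25,minRadius=25,maxRadius=60)
for q in (k[0][:6] if k is not None else []): print(q/2,sl(onz(c,q[:2]/2,.046)))
```

```text
(np.float64(143.2466281310212), np.float64(225.91714836223505)) [-0.00238436 -0.12097229  0.046     ]
start (np.float64(138.42613636363637), np.float64(230.55113636363637)) [ 0.00385208 -0.13139302  0.046     ]
[193.75 269.25  29.15] [-0.00592471 -0.11942521  0.046     ]
[342.25 222.75  25.65] [-0.06140087 -0.06944318  0.046     ]
```

Converted, 0.011 m is 0.022, -0.007 m is -0.014, 0.501 rad is 0.1253.

```bash
echo '[[0.085,[0,-0.006,0],0],[0.085,[0,-0.012,0],0],[0.085,[0.01,-0.014,0],0],[0.085,[0.022,-0.014,0],0.025],[0.085,[0.022,-0.014,0],0.0625],[0.085,[0.022,-0.014,0],0.1],[0.085,[0.022,-0.014,0],0.1253],[0.085,[0.022,-0.014,0],0.1253]]' | python3 inch.py; python3 -c "
from h import *
plan([-.028,-.095,.012])"
```

```text
clock: 5.95
tool_pos: [0.6291, -0.1721, 0.0212]
tool_rot: [-0.0, -0.108, 0.994, -0.0]
ft_force: [-0.8, -0.7, 0.0]
finger_gap: 0.085
finger_force: 0.0
t 5.95 now [-0.026  -0.1097  0.0212] rel 0.001 shift [0.002  0.0147 0.0092] turn 0.001 F [-0.8 -0.7  0. ] gap 0.085 fz -1.0
```

Converted, 0.0125 m is 0.025, 0.009 m is 0.018.

```bash
echo '[[0.085,[0,0.012,0.008],0],[0.085,[0,0.025,0.018],0],[0.085,[0,0.025,0.018],0],[0.085,[-0.004,0.025,0.018],0],[0.085,[-0.008,0.025,0.018],0],[0.085,[-0.01,0.025,0.018],0]]' | python3 inch.py; python3 -c "
from h import *
plan([-.028,-.095,.012])
f=robot.grab_frame('scene');cv2.imwrite('pics/s4.png',cv2.resize(f['color'][160:260,110:260,::-1],None,fx=5,fy=5,interpolation=cv2.INTER_CUBIC))"
```

```text
clock: 6.7
tool_pos: [0.6292, -0.1594, 0.0118]
tool_rot: [-0.002, -0.107, 0.994, 0.0]
ft_force: [-8.3, -1.0, 3.6]
finger_gap: 0.0847
finger_force: 4.0
t 6.7 now [-0.0231 -0.0973  0.0118] rel 0.0 shift [ 0.0049  0.0023 -0.0002] turn 0.0 F [-8.3 -1.   3.6] gap 0.0847 fz -1.0
```

View pics/s4.png

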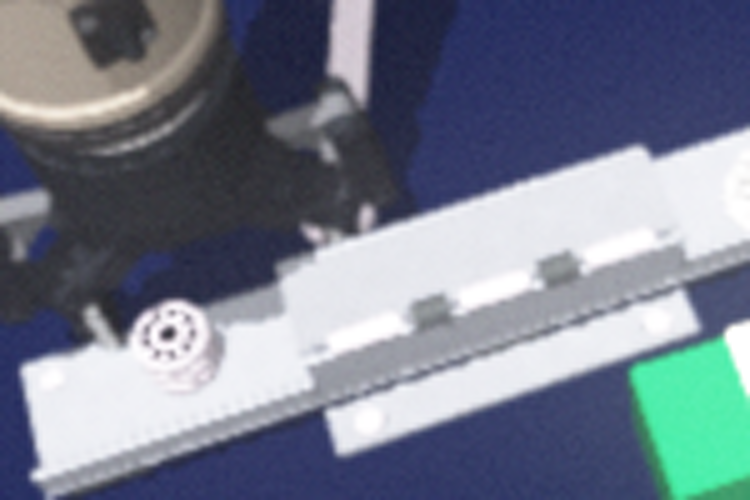

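The scene crop shows the cartridge upright at crop (168,333), the pusher beside it, and the other finger against the hood lip. Contact force is about 8 N, so I'll lift with slight pressing.

Converted, -0.015 m is -0.03, -0.012 m is -0.024.

```bash
echo '[[0.085,[-0.001,0,0],0],[0.085,[-0.0014,0,-0.006],0],[0.085,[-0.0014,0,-0.012],0],[0.085,[-0.002,0,-0.018],0],[0.085,[-0.003,0,-0.024],0],[0.085,[-0.004,0,-0.03],0]]' | python3 inch.py; python3 -c "
from h import *
plan([-.028,-.095,.012])"
```

```text
clock: 7.5
tool_pos: [0.6298, -0.1592, 0.0261]
tool_rot: [-0.003, -0.107, 0.994, 0.0]
ft_force: [-7.5, -1.1, -0.1]
finger_gap: 0.0852
finger_force: 4.0
t 7.5 now [-0.0225 -0.0973  0.0261] rel -0.0 shift [0.0054 0.0022 0.0141] turn -0.0 F [-7.5 -1.1 -0.1] gap 0.0852 fz -1.0
```

```bash
cat > hood.py <<'E'
from h import *
f=robot.grab_frame("scene");c=cam(f);g=cv2.cvtColor(f['color'],cv2.COLOR_RGB2GRAY).astype(float);g0=cv2.imread("pics/scene0.png",0).astype(float)
# change inside hood's left half region
poly=np.array([proj(c,wd(np.array(p))) for p in((-.015,0.02,.05),(-.015,.09,.05),(.0,.09,.09),(.03,.09,.1),(.03,.02,.1))])
m=np.zeros(g.shape,np.uint8);cv2.fillConvexPoly(m,cv2.convexHull(poly.astype(np.float32)).astype(np.int32),1)
d=(abs(g-g0)>25)&(m>0); print("changed",d.sum(),"of",m.sum())
def lip(th,y):
    a=th-.1; return proj(c,wd(np.array([.030-.0402*np.cos(a),y,.056+.0402*np.sin(a)])))
for th in(0,.2,.4,.6,.8,1.,1.2): print(th,lip(th,.075).round(1),end=" ")
ys,xs=np.nonzero(d); 
if len(xs): print("\nbbox",xs.min(),xs.max(),ys.min(),ys.max())
# gray profile along the lip corner's path, 4 px inboard
for th in np.arange(0,1.3,.1):
    u,v=lip(th,.06); print(round(th,1),int(g[int(round(v)),int(round(u))]),int(g0[int(round(v)),int(round(u))]),end=" | ")
E
python3 hood.py
```

```text
changed 87 of 420
0 [239.3 189.5] 0.2 [239.2 187.4] 0.4 [239.4 186. ] 0.6 [239.8 185.3] 0.8 [240.6 185.4] 1.0 [241.5 186.3] 1.2 [242.7 187.9] 
bbox 212 240 185 196
0.0 243 239 | 0.1 242 234 | 0.2 238 161 | 0.3 236 85 | 0.4 233 73 | 0.5 233 73 | 0.6 235 75 | 0.7 235 75 | 0.8 235 75 | 0.9 236 75 | 1.0 233 115 | 1.1 237 147 | 1.2 241 227 |
```

Careful with the scale: shifts go in shares of 0.5 m and turns go in shares of 4 rad. That gives: -0.0065 m is -0.013, -0.005 m is -0.01.

```bash
echo '[[0.085,[-0.002,0,-0.004],0],[0.085,[-0.004,0,-0.008],0],[0.085,[-0.007,0,-0.01],0],[0.085,[-0.01,0,-0.01],0],[0.085,[-0.013,0,-0.01],0],[0.085,[-0.013,0,-0.01],0]]' | python3 inch.py; python3 -c "
from h import *
plan([-.012,-.097,.02])"; python3 hood.py
```

```text
clock: 8.3
tool_pos: [0.6312, -0.1589, 0.03]
tool_rot: [-0.008, -0.107, 0.994, 0.001]
ft_force: [-19.3, -3.1, 4.2]
finger_gap: 0.0848
finger_force: 9.9
t 8.3 now [-0.0211 -0.0973  0.03  ] rel -0.0 shift [-0.0092  0.0003  0.0098] turn -0.0 F [-19.3  -3.1   4.2] gap 0.0848 fz -0.9999
changed 91 of 420
0 [239.3 189.5] 0.2 [239.2 187.4] 0.4 [239.4 186. ] 0.6 [239.8 185.3] 0.8 [240.6 185.4] 1.0 [241.5 186.3] 1.2 [242.7 187.9] 
bbox 212 241 185 196
0.0 242 239 | 0.1 243 234 | 0.2 242 161 | 0.3 232 85 | 0.4 233 73 | 0.5 233 73 | 0.6 232 75 | 0.7 232 75 | 0.8 232 75 | 0.9 231 75 | 1.0 237 115 | 1.1 242 147 | 1.2 242 227 |
```

```bash
echo '[[0.085,[0.004,0,-0.006],0],[0.085,[0.004,0,-0.012],0],[0.085,[0.002,0,-0.018],0],[0.085,[0,0,-0.024],0],[0.085,[0,0,-0.03],0],[0.085,[0,0,-0.034],0],[0.085,[0,0,-0.034],0]]' | python3 inch.py; python3 -c "
from h import *
plan([-.012,-.097,.02])"; python3 hood.py | tail -1
```

```text
clock: 9.22
tool_pos: [0.64, -0.1571, 0.0495]
tool_rot: [0.0, -0.107, 0.994, -0.0]
ft_force: [-1.5, -0.3, -0.9]
finger_gap: 0.0848
finger_force: 1.0
t 9.22 now [-0.012  -0.0973  0.0495] rel 0.0 shift [-0.      0.0003  0.0295] turn 0.0 F [-1.5 -0.3 -0.9] gap 0.0848 fz -1.0
0.0 234 239 | 0.1 231 234 | 0.2 216 161 | 0.3 220 85 | 0.4 231 73 | 0.5 231 73 | 0.6 231 75 | 0.7 231 75 | 0.8 231 75 | 0.9 228 75 | 1.0 211 115 | 1.1 216 147 | 1.2 231 227 |
```

Converted, 0.027 m is 0.054, 0.024 m is 0.048.

```bash
echo '[[0.085,[-0.003,0,0],0],[0.085,[-0.005,0,0],0],[0.085,[-0.005,0,0.008],0],[0.085,[-0.005,0,0.016],0],[0.085,[-0.005,0,0.024],0],[0.085,[-0.005,0,0.032],0],[0.085,[-0.005,0,0.04],0],[0.085,[-0.005,0,0.048],0],[0.085,[-0.005,0,0.054],0],[0.085,[-0.005,0,0.054],0]]' | python3 inch.py; python3 -c "
from h import *
plan([-.010,-.097,.02])"; python3 hood.py | tail -1
```

```text
clock: 10.52
tool_pos: [0.6292, -0.1594, 0.0173]
tool_rot: [-0.012, -0.107, 0.994, 0.001]
ft_force: [-26.4, -5.2, -4.2]
finger_gap: 0.085
finger_force: 13.1
t 10.53 now [-0.0231 -0.0973  0.0173] rel -0.001 shift [-0.013   0.0003 -0.003 ] turn -0.001 F [-26.4  -5.2  -4.2] gap 0.085 fz -0.9997
0.0 233 239 | 0.1 236 234 | 0.2 185 161 | 0.3 99 85 | 0.4 69 73 | 0.5 69 73 | 0.6 76 75 | 0.7 76 75 | 0.8 76 75 | 0.9 80 75 | 1.0 162 115 | 1.1 185 147 | 1.2 237 227 |
```

Converted, 0.018 m is 0.036, 0.012 m is 0.024.

```bash
echo '[[0.085,[0.012,0,0],0],[0.085,[0.024,0,0],0],[0.085,[0.036,0,0.004],0],[0.085,[0.036,0,0.008],0],[0.085,[0.036,0,0.008],0]]' | python3 inch.py; python3 -c "
from h import *
plan([-.0215,-.097,.0115])
c=cam(robot.grab_frame('scene'));g=cv2.cvtColor(robot.grab_frame('scene')['color'],cv2.COLOR_RGB2GRAY).astype(float)
u,v=143,226
p=g[v-3:v+4,u-3:u+4]; w=np.clip(130-p,0,None); yy,xx=np.mgrid[v-3:v+4,u-3:u+4]; uv=(w*xx).sum()/w.sum(),(w*yy).sum()/w.sum();print(uv,sl(onz(c,uv,.046)))
"; python3 hood.py | tail -1
```

```text
clock: 11.2
tool_pos: [0.6256, -0.1598, 0.0185]
tool_rot: [0.001, -0.108, 0.994, 0.0]
ft_force: [0.4, 0.7, -0.5]
finger_gap: 0.0848
finger_force: 0.0
t 11.2 now [-0.0267 -0.0969  0.0185] rel 0.001 shift [-0.0052 -0.0001  0.007 ] turn 0.001 F [ 0.4  0.7 -0.5] gap 0.0848 fz -1.0
(np.float64(143.28378378378378), np.float64(226.27702702702703)) [-0.00162084 -0.12106306  0.046     ]
0 [239.3 189.5] 0.2 [239.2 187.4] 0.4 [239.4 186. ] 0.6 [239.8 185.3] 0.8 [240.6 185.4] 1.0 [241.5 186.3] 1.2 [242.7 187.9] 0.0 236 239 | 0.1 230 234 | 0.2 153 161 | 0.3 80 85 | 0.4 66 73 | 0.5 66 73 | 0.6 70 75 | 0.7 70 75 | 0.8 70 75 | 0.9 71 75 | 1.0 104 115 | 1.1 141 147 | 1.2 220 227 |
```

Converted, -0.033 m is -0.066, -0.03 m is -0.06.

```bash
echo '[[0.085,[-0.006,0,0.016],0],[0.085,[-0.013,0,0.016],0],[0.085,[-0.013,0,0.006],0],[0.085,[-0.013,0,-0.006],0],[0.085,[-0.015,0,-0.018],0],[0.085,[-0.018,0,-0.03],0],[0.085,[-0.022,0,-0.042],0],[0.085,[-0.026,0,-0.052],0],[0.085,[-0.031,0,-0.06],0],[0.085,[-0.035,0,-0.066],0]]' | python3 inch.py;echo '[[0.085,[-0.002,0,-0.004],0],[0.085,[-0.002,0,-0.004],0]]' | python3 inch.py; python3 -c "
from h import *
plan([-.008,-.115,.048])"; python3 hood.py | tail -1
```

```text
clock: 12.6
tool_pos: [0.6422, -0.1564, 0.0516]
tool_rot: [0.0, -0.107, 0.994, -0.0]
ft_force: [-1.4, -0.1, -1.3]
finger_gap: 0.0848
finger_force: 0.8
clock: 12.85
tool_pos: [0.6428, -0.1562, 0.0533]
tool_rot: [0.0, -0.107, 0.994, 0.0]
ft_force: [-1.3, -0.8, -1.2]
finger_gap: 0.0847
finger_force: 0.9
t 12.85 now [-0.0091 -0.0971  0.0533] rel 0.0 shift [-0.0011 -0.0179  0.0053] turn 0.0 F [-1.3 -0.8 -1.2] gap 0.0847 fz -1.0
0.0 228 239 | 0.1 221 234 | 0.2 210 161 | 0.3 231 85 | 0.4 214 73 | 0.5 214 73 | 0.6 229 75 | 0.7 229 75 | 0.8 229 75 | 0.9 231 75 | 1.0 218 115 | 1.1 211 147 | 1.2 220 227 |
```

Converted, -0.018 m is -0.036, -0.012 m is -0.024.

```bash
echo '[[0.085,[-0.002,-0.012,0.002],0],[0.085,[-0.002,-0.024,0.006],0],[0.085,[-0.002,-0.036,0.01],0],[0.085,[-0.002,-0.024,0.012],0],[0.085,[-0.002,-0.012,0.016],0],[0.085,[-0.002,0,0.02],0]]' | python3 inch.py; python3 -c "
from h import *
plan([-.008,-.115,.048])"; python3 hood.py | tail -1
```

```text
clock: 13.65
tool_pos: [0.6437, -0.1559, 0.0433]
tool_rot: [0.0, -0.107, 0.994, -0.0]
ft_force: [-2.6, -4.0, 1.4]
finger_gap: 0.0849
finger_force: 1.6
t 13.65 now [-0.0082 -0.0969  0.0433] rel 0.0 shift [-0.0002 -0.0181 -0.0047] turn 0.0 F [-2.6 -4.   1.4] gap 0.0849 fz -1.0
0.0 227 239 | 0.1 217 234 | 0.2 218 161 | 0.3 231 85 | 0.4 183 73 | 0.5 183 73 | 0.6 217 75 | 0.7 217 75 | 0.8 217 75 | 0.9 229 75 | 1.0 223 115 | 1.1 221 147 | 1.2 218 227 |
```

Converted, -0.018 m is -0.036, -0.012 m is -0.024.

```bash
echo '[[0.085,[0,-0.012,0.002],0],[0.085,[0,-0.024,0.006],0],[0.085,[0,-0.036,0.01],0],[0.085,[0,-0.024,0.012],0],[0.085,[0,-0.012,0.016],0],[0.085,[0,0,0.02],0]]' | python3 inch.py; python3 -c "
from h import *
plan([-.008,-.115,.048])"; python3 hood.py | tail -1;  echo '[[0.085,[0.001,-0.012,0.002],0],[0.085,[0.002,-0.024,0.006],0],[0.085,[0.002,-0.036,0.01],0],[0.085,[0.003,-0.024,0.012],0],[0.085,[0.003,-0.012,0.016],0],[0.085,[0.003,0,0.02],0]]' | python3 inch.py; python3 -c "
from h import *
plan([-.008,-.115,.048])"; python3 hood.py | tail -1
```

```text
clock: 14.45
tool_pos: [0.642, -0.1608, 0.0344]
tool_rot: [-0.001, -0.106, 0.994, -0.002]
ft_force: [-12.5, -12.6, 12.7]
finger_gap: 0.0849
finger_force: 2.2
t 14.45 now [-0.0109 -0.1014  0.0344] rel -0.003 shift [-0.0029 -0.0136 -0.0136] turn -0.003 F [-12.5 -12.6  12.7] gap 0.0849 fz -1.0
0.0 233 239 | 0.1 231 234 | 0.2 212 161 | 0.3 226 85 | 0.4 233 73 | 0.5 233 73 | 0.6 233 75 | 0.7 233 75 | 0.8 233 75 | 0.9 232 75 | 1.0 221 115 | 1.1 215 147 | 1.2 231 227 | clock: 15.25
tool_pos: [0.6354, -0.1646, 0.0241]
tool_rot: [-0.005, -0.105, 0.994, -0.003]
ft_force: [-24.6, -16.0, 17.8]
finger_gap: 0.085
finger_force: 0.0
t 15.25 now [-0.0181 -0.1037  0.0241] rel -0.005 shift [-0.0099 -0.0113 -0.024 ] turn -0.005 F [-24.6 -16.   17.8] gap 0.085 fz -0.9999
0.0 240 239 | 0.1 240 234 | 0.2 239 161 | 0.3 226 85 | 0.4 232 73 | 0.5 232 73 | 0.6 227 75 | 0.7 227 75 | 0.8 227 75 | 0.9 226 75 | 1.0 234 115 | 1.1 238 147 | 1.2 240 227 |
```

The latest forces show the lip meeting the gripper's structure, so lowering that far under a wide-open hood isn't possible. I'll back off and redo the lift with a lower hood angle of about 0.5 rad and a slight yaw.

Converted, 0.02 m is 0.04, 0.018 m is 0.036, -0.06 rad is -0.015.

```bash
echo '[[0.085,[0.012,0,0],0],[0.085,[0.024,0,0],0],[0.085,[0.036,0,0],0],[0.085,[0.04,0,0],-0.0075],[0.085,[0.04,0,0],-0.015],[0.085,[0.04,0,0],-0.015]]' | python3 inch.py; python3 -c "
from h import *
plan([-.025,-.097,.0105],.06)"; python3 hood.py | tail -1
```

```text
clock: 16.05
tool_pos: [0.6233, -0.1605, 0.0235]
tool_rot: [0.0, -0.138, 0.991, 0.0]
ft_force: [0.3, 0.3, 0.3]
finger_gap: 0.0852
finger_force: 0.0
t 16.05 now [-0.0291 -0.0971  0.0235] rel 0.061 shift [-0.0041 -0.0001  0.013 ] turn 0.001 F [0.3 0.3 0.3] gap 0.0852 fz -1.0
0 [239.3 189.5] 0.2 [239.2 187.4] 0.4 [239.4 186. ] 0.6 [239.8 185.3] 0.8 [240.6 185.4] 1.0 [241.5 186.3] 1.2 [242.7 187.9] 0.0 237 239 | 0.1 229 234 | 0.2 150 161 | 0.3 81 85 | 0.4 66 73 | 0.5 66 73 | 0.6 67 75 | 0.7 67 75 | 0.8 67 75 | 0.9 69 75 | 1.0 103 115 | 1.1 141 147 | 1.2 219 227 |
```

Converted, -0.014 m is -0.028, 0.0135 m is 0.027.

```bash
echo '[[0.085,[-0.008,0,0.027],0],[0.085,[-0.016,0,0.027],0],[0.085,[-0.023,0,0.027],0],[0.085,[-0.023,0,0.018],0],[0.085,[-0.023,0,0.01],0],[0.085,[-0.024,0,0.002],0],[0.085,[-0.026,0,-0.006],0],[0.085,[-0.028,0,-0.009],0],[0.085,[-0.028,0,-0.009],0]]' | python3 inch.py; python3 -c "
from h import *
plan([-.025,-.097,.0105],.06)
f=robot.grab_frame('scene');cv2.imwrite('pics/s5.png',cv2.resize(f['color'][160:260,110:260,::-1],None,fx=5,fy=5,interpolation=cv2.INTER_CUBIC))"; python3 hood.py | tail -1
```

```text
clock: 17.23
tool_pos: [0.6336, -0.1572, 0.0271]
tool_rot: [-0.003, -0.137, 0.991, 0.0]
ft_force: [-6.5, -1.2, 0.7]
finger_gap: 0.0851
finger_force: 3.5
t 17.23 now [-0.0183 -0.0961  0.0271] rel 0.06 shift [ 0.0066 -0.0006  0.0166] turn 0.0 F [-6.5 -1.2  0.7] gap 0.0851 fz -1.0
0.0 243 239 | 0.1 243 234 | 0.2 242 161 | 0.3 234 85 | 0.4 233 73 | 0.5 233 73 | 0.6 230 75 | 0.7 230 75 | 0.8 230 75 | 0.9 230 75 | 1.0 236 115 | 1.1 242 147 | 1.2 242 227 |
```

View pics/s5.png

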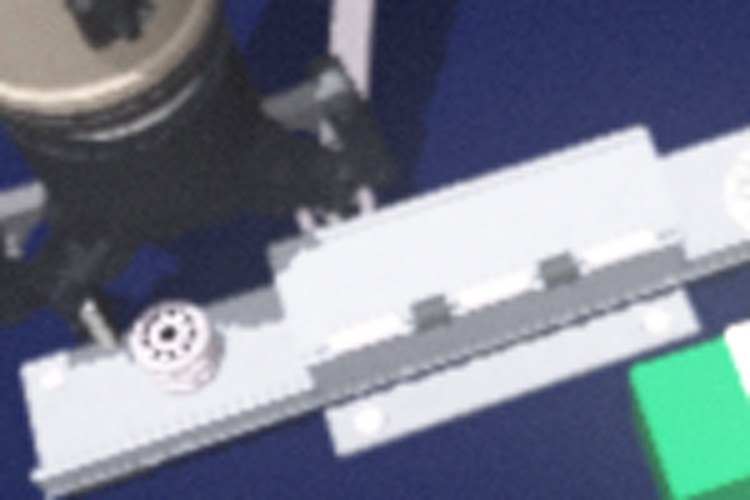

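The scene crop shows the hood open (its front edge is visibly raised), the cartridge upright at crop (168,333), and the pusher beside it. Next I'll push along the slide's +y.

Converted, 0.024 m is 0.048, 0.001 m is 0.002, -0.04 rad is -0.01.

```bash
echo '[[0.085,[-0.006,0.002,0],-0.01],[0.085,[-0.0064,0.006,0],-0.01],[0.085,[-0.0068,0.012,0],-0.01],[0.085,[-0.007,0.018,0],-0.01],[0.085,[-0.0074,0.024,0],-0.01],[0.085,[-0.0078,0.03,0],-0.01],[0.085,[-0.0082,0.036,0],-0.01],[0.085,[-0.0086,0.042,0],-0.01],[0.085,[-0.0088,0.048,0],-0.01]]' | python3 inch.py
cat > chk.py <<'E'
from h import *
import subprocess
plan([0,-.03,.027],.06)
f=robot.grab_frame('scene');c=cam(f);g=cv2.cvtColor(f['color'],cv2.COLOR_RGB2GRAY)
# cartridge: darkest blob with bright surround along the track line
best=None
for y in np.arange(-.135,-.075,.001):
  for x in np.arange(-.012,.018,.001):
    u,v=proj(c,wd(np.array([x,y,.046]))); p=cv2.getRectSubPix(g,(3,3),(float(u),float(v))).astype(float).mean()
    ring=[float(cv2.getRectSubPix(g,(1,1),tuple(map(float,proj(c,wd(np.array([x+.0125*np.cos(a),y+.0125*np.sin(a),.046]))))))[0,0]) for a in np.arange(0,6.2,.4)]
    s=np.mean(ring)-np.std(ring)-p
    if best is None or s>best[0]: best=(s,x,y)
print("cart(scene, bias ~ -0.7,-2)",np.round(best,4))
E
python3 chk.py; python3 hood.py|tail -1
```

```text
clock: 18.45
tool_pos: [0.633, -0.1352, 0.0279]
tool_rot: [-0.001, -0.156, 0.988, -0.001]
ft_force: [-3.2, -5.9, 1.4]
finger_gap: 0.0852
finger_force: 2.5
t 18.45 now [-0.0142 -0.0745  0.0279] rel 0.098 shift [-0.0185  0.0429  0.0008] turn 0.038 F [-3.2 -5.9  1.4] gap 0.0852 fz -1.0
cart(scene, bias ~ -0.7,-2) [45.0313  0.     -0.103 ]
0.0 242 239 | 0.1 243 234 | 0.2 242 161 | 0.3 229 85 | 0.4 231 73 | 0.5 231 73 | 0.6 229 75 | 0.7 229 75 | 0.8 229 75 | 0.9 232 75 | 1.0 241 115 | 1.1 241 147 | 1.2 242 227 |
```

Converted, 0.03 m is 0.06, 0.027 m is 0.054.

```bash
echo '[[0.085,[-0.001,0.006,0],0],[0.085,[-0.0016,0.012,0],0],[0.085,[-0.0022,0.018,0],0],[0.085,[-0.0028,0.024,0],0],[0.085,[-0.0034,0.03,0],0],[0.085,[-0.004,0.036,0],0],[0.085,[-0.0046,0.042,0],0],[0.085,[-0.0052,0.048,0],0],[0.085,[-0.0058,0.054,0],0],[0.085,[-0.0064,0.06,0],0]]' | python3 inch.py; python3 chk.py; python3 hood.py|tail -1
```

```text
clock: 19.8
tool_pos: [0.6277, -0.1027, 0.0278]
tool_rot: [0.0, -0.157, 0.988, 0.0]
ft_force: [-1.9, -3.9, 0.8]
finger_gap: 0.0853
finger_force: 1.9
t 19.8 now [-0.0125 -0.0416  0.0278] rel 0.1 shift [-0.0136  0.0103  0.0008] turn 0.04 F [-1.9 -3.9  0.8] gap 0.0853 fz -1.0
cart(scene, bias ~ -0.7,-2) [ 6.0316 -0.012  -0.083 ]
0.0 242 239 | 0.1 242 234 | 0.2 241 161 | 0.3 225 85 | 0.4 231 73 | 0.5 231 73 | 0.6 231 75 | 0.7 231 75 | 0.8 231 75 | 0.9 230 75 | 1.0 240 115 | 1.1 240 147 | 1.2 241 227 |
```

Converted, 0.01 m is 0.02, 0.007 m is 0.014, 0.05 rad is 0.0125.

```bash
echo '[[0.085,[0.0004,-0.004,0],0],[0.085,[0.0054,-0.0036,0],0.0125],[0.085,[0.0054,-0.0036,0],0.0125],[0.085,[0.0048,0.002,0],0.0125],[0.085,[0.0042,0.008,0],0.0125],[0.085,[0.0036,0.014,0],0.0125],[0.085,[0.003,0.02,0],0.0125]]' | python3 inch.py; python3 -c "
from h import *
plan([-.015,-.0247,.028],.05)"; python3 hood.py|tail -1
```

```text
clock: 20.78
tool_pos: [0.6233, -0.095, 0.028]
tool_rot: [0.0, -0.132, 0.991, -0.001]
ft_force: [-1.3, -9.7, -0.5]
finger_gap: 0.0853
finger_force: 5.4
t 20.77 now [-0.0151 -0.0331  0.028 ] rel 0.05 shift [-0.0005  0.0084 -0.    ] turn -0.0 F [-1.3 -9.7 -0.5] gap 0.0853 fz -1.0
0.0 242 239 | 0.1 242 234 | 0.2 241 161 | 0.3 228 85 | 0.4 232 73 | 0.5 232 73 | 0.6 230 75 | 0.7 230 75 | 0.8 230 75 | 0.9 229 75 | 1.0 240 115 | 1.1 241 147 | 1.2 241 227 |
```

Converted, -0.004 m is -0.008, -0.0039 m is -0.0078, 0.05 rad is 0.0125.

```bash
echo '[[0.085,[0.0004,-0.008,0],0],[0.085,[0.0048,-0.0078,0],0.0125],[0.085,[0.0048,-0.0078,0],0.0138],[0.085,[0.0044,-0.002,0],0.0138],[0.085,[0.004,0.002,0],0.0138],[0.085,[0.0038,0.006,0],0.0138],[0.085,[0.0038,0.006,0],0.0138]]' | python3 inch.py; python3 -c "
from h import *
plan([-.015,-.0247,.028],.05)
st=robot.get_state();f=robot.grab_frame('wrist');cv2.imwrite('pics/w6.png',f['color'][:,:,::-1])"; python3 hood.py|tail -1
```

```text
clock: 21.7
tool_pos: [0.6206, -0.0924, 0.0279]
tool_rot: [0.0, -0.105, 0.994, -0.0]
ft_force: [-4.6, -3.2, 0.4]
finger_gap: 0.085
finger_force: 1.8
t 21.7 now [-0.0172 -0.03    0.0279] rel -0.005 shift [-0.0022  0.0053 -0.0001] turn -0.055 F [-4.6 -3.2  0.4] gap 0.085 fz -1.0
0.0 243 239 | 0.1 241 234 | 0.2 241 161 | 0.3 227 85 | 0.4 230 73 | 0.5 230 73 | 0.6 230 75 | 0.7 230 75 | 0.8 230 75 | 0.9 231 75 | 1.0 240 115 | 1.1 241 147 | 1.2 241 227 |
```

Converted, 0.0055 m is 0.011, 0.0045 m is 0.009.

```bash
echo '[[0.085,[0,0.003,0],0],[0.085,[0,0.006,0],0],[0.085,[0,0.009,0],0],[0.085,[0,0.011,0],0],[0.085,[0,0.011,0],0]]' | python3 inch.py; python3 -c "
from h import *
plan([-.015,-.0247,.028],.05)
st=robot.get_state();f=robot.grab_frame('wrist');cv2.imwrite('pics/w6.png',f['color'][:,:,::-1])"; python3 hood.py|tail -1
```

```text
clock: 22.42
tool_pos: [0.6193, -0.0873, 0.0279]
tool_rot: [0.0, -0.105, 0.995, -0.001]
ft_force: [-3.6, -3.3, 0.5]
finger_gap: 0.0849
finger_force: 2.1
t 22.43 now [-0.0173 -0.0248  0.0279] rel -0.005 shift [-0.0023  0.0001 -0.0001] turn -0.055 F [-3.6 -3.3  0.5] gap 0.0849 fz -1.0
0.0 242 239 | 0.1 241 234 | 0.2 239 161 | 0.3 227 85 | 0.4 229 73 | 0.5 229 73 | 0.6 232 75 | 0.7 232 75 | 0.8 232 75 | 0.9 230 75 | 1.0 239 115 | 1.1 241 147 | 1.2 242 227 |
```

View pics/w6.png

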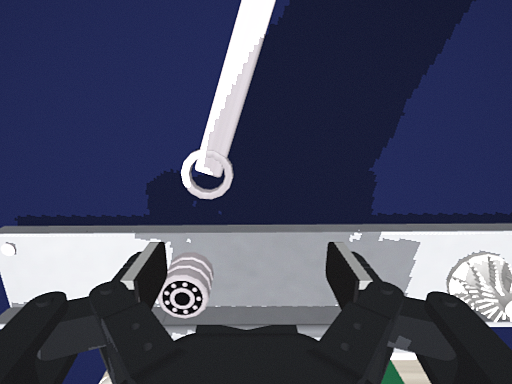

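The wrist view shows the cartridge upright with its bore at (183,297), touching the pusher's front corner. I'll compute its position.

```bash
python3 -c "
from h import *
st=robot.get_state();f=robot.grab_frame('wrist');c=cam(f,st)
print(sl(onz(c,(183,297.5),.046)))"
```

```text
[ 0.0051415  -0.05765593  0.046     ]
```

Converted, 0.0075 m is 0.015, 0.006 m is 0.012.

```bash
echo '[[0.085,[0,0.004,0],0],[0.085,[0,0.008,0],0],[0.085,[0,0.012,0],0],[0.085,[0,0.015,0],0],[0.085,[0,0.015,0],0]]' | python3 inch.py; python3 -c "
from h import *
plan([-.015,-.0247,.028],0)
st=robot.get_state();f=robot.grab_frame('wrist');c=cam(f,st);g=cv2.cvtColor(f['color'],cv2.COLOR_RGB2GRAY)
k=cv2.HoughCircles(cv2.resize(g[240:330,130:240],None,fx=4,fy=4,interpolation=cv2.INTER_CUBIC),cv2.HOUGH_GRADIENT,1,100,param1=100,param2=20,minRadius=60,maxRadius=120)
for q in k[0][:3]: uv=q[:2]/4+[130,240]; print(uv,q[2]/4,sl(onz(c,uv,.046)))
p=g[275:320,160:215]; 
for r in p[::3,::3]: print(' '.join('%3d'%v for v in r))"; python3 hood.py|tail -1
```

```text
clock: 23.2
tool_pos: [0.6177, -0.0798, 0.0279]
tool_rot: [-0.0, -0.105, 0.994, -0.0]
ft_force: [-4.1, -4.0, 1.4]
finger_gap: 0.0849
finger_force: 2.0
t 23.2 now [-0.0174 -0.0171  0.0279] rel -0.005 shift [-0.0024 -0.0076 -0.0001] turn -0.005 F [-4.1 -4.   1.4] gap 0.0849 fz -1.0
[179.875 295.625] 25.225 [ 0.00386341 -0.05148919  0.046     ]
 26  24  36 147 153 153 156 158 158 158 155 148 227 164 137 197 120 166 168
 26  27  91 161 203 221 215 180 163 150 152 150 141 205 162 126 154 166 164
 27  14 227 217 221 225 224 223 218 213 191 143 147 133 225 125 150 163 164
 26 100 219 162   6   0   0  26 219 230 218 208 146 138 172 154 151 163 162
 23 160   9  61 240  72  21 104 239   0 225 225 207 139 126 193 162 165 160
 15  91  14   9   6  84  73  30 202  13  11 170 222 197 123 153 162 163 165
 48 238  85 211 227 225 230 226 176   5  94  78 219 211 142 159 167 166 166
 21   7 188 227 111   4   1  99 225 198 224 215  96 213 197 172 164 168 164
 61   4 238 182  18  19  18  17 149 227   0  15   0 216 185 169 163 166 163
245 170 236 178  20  18  15  19  23 222  20  97   0 227 189 166 166 164 167
  0  14 177 230   9  17  18  12 185 227  37 238  42 216 175 185 172 163 167
113   8 120 178 236 164 124 201 227 100  20   8 182 218 124 109 109 112 112
225  69 231  85  18 172 203 176  11 243  17  75 219 164 112 111 111 112 113
121 222 162   8  13 234 225  18   5 144 123 218 188 108 113 111 113 113 115
112 102 191 222 221 111  94 109 172 224 211 116 112 113 111 113 113 111 113
0.0 243 239 | 0.1 242 234 | 0.2 240 161 | 0.3 225 85 | 0.4 231 73 | 0.5 231 73 | 0.6 230 75 | 0.7 230 75 | 0.8 230 75 | 0.9 229 75 | 1.0 241 115 | 1.1 241 147 | 1.2 242 227 |
```

Converted, -0.12 m is -0.24, -0.08 m is -0.16.

```bash
echo '[[0.085,[0,-0.004,0],0],[0.085,[0,-0.008,0],0],[0.085,[0.012,-0.008,0],0],[0.085,[0.028,-0.008,0],0],[0.085,[0.05,-0.008,0],0],[0.085,[0.08,-0.008,0],0],[0.085,[0.09,-0.008,-0.08],0],[0.085,[0.09,-0.008,-0.16],0],[0.085,[0.09,-0.008,-0.24],0],[0.085,[0.09,-0.008,-0.24],0]]' | python3 inch.py; python3 hood.py|tail -1; python3 -c "
from h import *
plan([-.0624,-.0247,.028],0)
st=robot.get_state();f=robot.grab_frame('wrist');cv2.imwrite('pics/w7.png',f['color'][:,:,::-1])
c=cam(f,st)
for q in ((.0,-.055,.046),(-.0125,-.075,.052),(-.0125,.075,.052),(.007,-.052,.02)): print(proj(c,wd(np.array(q))).round(0))"
```

```text
clock: 24.55
tool_pos: [0.5762, -0.0929, 0.151]
tool_rot: [0.003, -0.105, 0.995, -0.0]
ft_force: [-0.4, -0.0, -0.1]
finger_gap: 0.0851
finger_force: 0.0
0 [239.3 189.5] 0.2 [239.2 187.4] 0.4 [239.4 186. ] 0.6 [239.8 185.3] 0.8 [240.6 185.4] 1.0 [241.5 186.3] 1.2 [242.7 187.9] 0.0 242 239 | 0.1 235 234 | 0.2 161 161 | 0.3 85 85 | 0.4 76 73 | 0.5 76 73 | 0.6 75 75 | 0.7 75 75 | 0.8 75 75 | 0.9 74 75 | 1.0 115 115 | 1.1 150 147 | 1.2 230 227 | t 24.6 now [-0.0618 -0.0203  0.1491] rel -0.005 shift [ 0.0009 -0.0044  0.1211] turn -0.005 F [ 0.2  0.  -0.2] gap 0.0853 fz -1.0
[211. 253.]
[189. 244.]
[343. 244.]
[217. 247.]
```

View pics/w7.png

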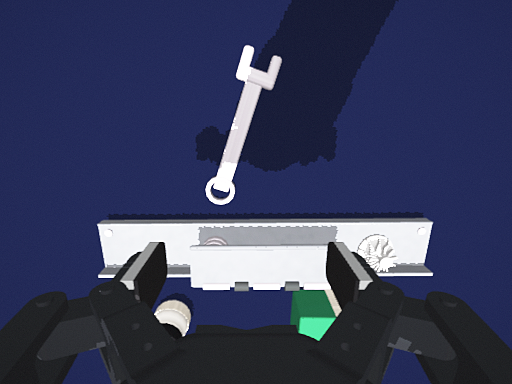

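The hood is shut: the lip sits at row 245 as predicted for closed, and the grey profile matches the start image. The cartridge's edge shows under the lip at (215,241), about 23 mm inside the right end, and the bystanders look undisturbed.

```bash
python3 -c "
from rig import robot
print(robot.hand_in())"
```

```text
the job is handed in; nothing more can be done
None
```

I pushed the cartridge upright under the hood, let the hood shut over it, drew the arm clear and handed the job in at about 25 s; the hand-in reported no verdict.

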